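# Fetch the vee block from behind the containers

### The arm

A 6-joint arm with a two-finger parallel gripper is mounted at the origin on the work surface. World frame = base frame: x ahead of the robot, y to its left, z up, the work surface at z = 0. Lengths are in m, angles in rad, forces in N, time in s.
With the tool pointing down it reaches from about 0.375 to 0.925 m from the base axis. Payload 5.7 kg.
Tool frame: the origin (TCP) lies at the very end of the fingers, on their centre line; the grasp point (between the pads) lies 19 mm behind it; z points along the fingers, y is the direction in which the jaws open and shut (so a half turn about z gives the same grasp; the last joint's range is limited). The gripper opens to 85 mm and grips with 20 to 120 N. Pads are 22 mm wide; open, the fingers measure 114 mm over their backs; the gripper's body (76 mm by 85 mm) begins 54 mm behind the grasp point. The pads swing forward as they close: fully open they stand 13 mm farther back than shut.
Start: joints at [1.066, 0.359, 1.51, -0, 1.272, -0.115], TCP at [0.228, 0.555, 0.193] pointing down, gripper open.
Joint ranges: [-2.97, 2.97], [-1.01, 2.36], [0.21, 2.38], [-0.96, 4.11], [0.2, 2.71], [-2.98, 2.98]. Speed limits (rad/s): [2.39, 2.39, 3.14, 3.14, 3.14, 3.14].

### API

Orientations are given as a 3x3 rotation matrix whose columns are the frame's x, y, z axes.
In Python, from cell import manip, kinematics, optics, readout gives the robot as it stands. The module is installed in compiled form; this text tells all that it offers. Calls block until the motion is done:
- manip.move_ptp(position, orientation): joint-space move of the TCP to a pose.
- manip.line_to(position, attitude=None, feed=0.15): straight line of the TCP; attitude=None keeps the orientation; feed is the mean speed in m/s.
- manip.move_j(angles): joint-space move.
- manip.set_gripper(opening, grip_force=None): opening from 0.0 (shut) to 1.0 (fully open); grip_force is the grip in N (None keeps the last); returns when the fingers have stopped.
- manip.dwell(seconds).
- kinematics.inverse_kinematics(position, orientation): joint angles nearest the present ones, or None.
- optics.snapshot(name): name is "side" or "top" or "wrist"; returns a dict with "image" (384x512x3 uint8, blue, green, red), "fx", "fy", "cx", "cy" (pixels), "k1" (the pictures are not rectified: a ray, as slopes to the right and down, at radius r is drawn at 1 + k1 r^2 times it, then the intrinsics apply), "T" (4x4, takes a point from camera to world coordinates). Camera axes: x right, y down, z forward; pixel columns grow to the right and rows downward; lengths in m; the calibration is good to about 2 mm. A picture is of the moment at which its call begins. There is no depth.
A pose or a line that the arm cannot do raises manip.MotionError and nothing moves.
- manip.hand_in(): hands the job in, once; it reports no verdict.
Readings, each from a call of its own:
- readout.current_t(): time.
- readout.current_joint_positions(): joint angles.
- readout.current_joint_vel(): joint speeds.
- readout.current_tau(): joint torques, N m.
- readout.current_tool_pos(): TCP position.
- readout.current_tcp_rot(): TCP orientation.
- readout.current_force(): force on the tool from outside, world axes, zero at the start.
- readout.current_ft_torque(): the same for the moment, N m.
- readout.current_width(): opening from 0.0 (shut) to 1.0 (fully open).
Only numpy, scipy, OpenCV 4.12 (cv2) and the standard library are available. Lean on these libraries where they do the work, as an engineer would, in place of code of your own. Each camera call takes 0.05 s, during which the arm holds its last target. There are 200 camera calls.

### The job

The brass vee block stands behind three containers in the aluminium tray. First clear all three containers to the black rubber mat, upright, then set the vee block flat on the green steel plate, groove up, wholly inside the white outline and lined up with it. Leave the containers on the mat until the block is there, then put each one back upright in the tray, standing wholly on the pad of its own colour, never tipping one over.

Things in the scene. Friction and masses are not known exactly. Their poses are not given: they have to be found in the camera images.
- can_red_c (a point): Centre (50 mm above the underside) of the red aerosol can with a silver shoulder and red cap: loose, upright, 54 mm in diameter, 100 mm tall in all, with a straight round side from the underside up to 88 mm (grip it there in its upper half, about 20 mm above this centre, so that the fingertips pass over the block behind and the gripper stays clear of the top); 0.15 to 0.3 kg; z up. It starts on the pad of its own colour.
- can_blue_c (a point): Centre (50 mm above the underside) of the blue squeeze bottle with a narrow white cap: loose, upright, 54 mm in diameter, 100 mm tall in all, with a straight round side from the underside up to 88 mm (grip it there in its upper half, about 20 mm above this centre, so that the fingertips pass over the block behind and the gripper stays clear of the top); 0.15 to 0.3 kg; z up. It starts on the pad of its own colour.
- can_yellow_c (a point): Centre (50 mm above the underside) of the yellow tin with a small black stopper on top: loose, upright, 54 mm in diameter, 100 mm tall in all, with a straight round side from the underside up to 88 mm (grip it there in its upper half, about 20 mm above this centre, so that the fingertips pass over the block behind and the gripper stays clear of the top); 0.15 to 0.3 kg; z up. It starts on the pad of its own colour.
- pad_red: Fixed red disc on the tray floor, 72 mm in diameter, 3 mm thick, home of the red container. Origin at the centre of its underside; its top is 3 mm above the origin (7 mm above the table). The three pads lie in a row along the tray's open front, 90 mm apart, their order changing; the row runs along the disc's y axis, its x axis points to the tray's back wall.
- pad_blue: Fixed blue disc on the tray floor, 72 mm in diameter, 3 mm thick, home of the blue container. Origin at the centre of its underside; its top is 3 mm above the origin (7 mm above the table). The three pads lie in a row along the tray's open front, 90 mm apart, their order changing; the row runs along the disc's y axis, its x axis points to the tray's back wall.
- pad_yellow: Fixed yellow disc on the tray floor, 72 mm in diameter, 3 mm thick, home of the yellow container. Origin at the centre of its underside; its top is 3 mm above the origin (7 mm above the table). The three pads lie in a row along the tray's open front, 90 mm apart, their order changing; the row runs along the disc's y axis, its x axis points to the tray's back wall.
- vee_c (a point): Centre (half-way up, 15 mm above the underside) of the loose brass vee block, 60 mm long (its x axis, along the groove), 38 mm wide (y), 30 mm tall, 0.36 to 0.54 kg. It starts groove up on the tray floor (4 mm above the table), its centre about 64 mm behind the row of pads, long side roughly along the row. Grip it across its 38 mm width, low on its upright sides. Steel scraps at the tray's back corners are not needed.
- tray: Fixed aluminium tray, 200 mm deep (x, away from the robot at yaw 0) by 300 mm wide (y), floor 4 mm thick, walls 36 mm high at the back (+x) and both sides, front open. Origin at the centre of its underside, on the table.
- mat: Fixed black ribbed rubber mat, the side area, 270 mm (x) by 130 mm (y), 4 mm thick; on the robot's left or right. Origin at the centre of its underside, on the table. The three containers fit in a row along x, 85 mm apart.
- plate: Fixed green-painted steel fixture plate, 140 mm (x) by 120 mm (y), 8 mm thick, on the side opposite the mat, with a thin flat painted white rectangle at its centre: 76 by 54 mm inside, 8 mm more than the vee block all round, long way along x. Origin at the centre of the plate's underside, on the table.

How it is judged:
By the outcome, as a careful person would: the job done as asked, in the order asked, and still so for the second after the job is handed in, with the robot touching nothing.
It also fails if it takes over 144 s, if anything falls off the work surface, if the arm or the gripper's body presses on something with over 40 N, if the wrist force passes 120 N, or if a joint passes its speed limit or range.

## Working session

There is one attempt and no reset: what is moved stays moved. The work goes in short steps, each a Python script; the robot and the scene stay as the last script left them, time stands still between calls to the robot, and variables do not carry over. Pictures are saved under pics/ and viewed, about 12 in all and at most 16, crops included, and the job is handed in when it is done.

```bash
ls; mkdir -p pics
python3 - <<'E'
from cell import manip, kinematics, optics, readout
import cv2, numpy as np
for n in ("top","side"):
    s=optics.snapshot(n); cv2.imwrite(f"pics/{n}0.png",s["image"])
    np.savez(f"{n}0.npz",**s)
    print(n,s["fx"],s["fy"],s["cx"],s["cy"],s["k1"]); print(np.round(s["T"],4))
print(readout.current_t())
E
```

```text
pics
top 443.60260296236925 443.60260296236925 261.10315519477354 187.42117559395012 -0.0863496008326468
[[ 0.0141 -0.9947  0.1022  0.4506]
 [-0.9999 -0.0148 -0.0057 -0.0038]
 [ 0.0071 -0.1021 -0.9948  0.9545]
 [ 0.      0.      0.      1.    ]]
side 498.4036331133599 498.4036331133599 261.2989502283586 198.6705283962129 -0.17670195371407826
[[ 0.963  -0.2048  0.1749  0.3726]
 [-0.2693 -0.7494  0.6049 -0.6271]
 [ 0.0072 -0.6296 -0.7769  0.8628]
 [ 0.      0.      0.      1.    ]]
0.1
```

View pics/top0.png

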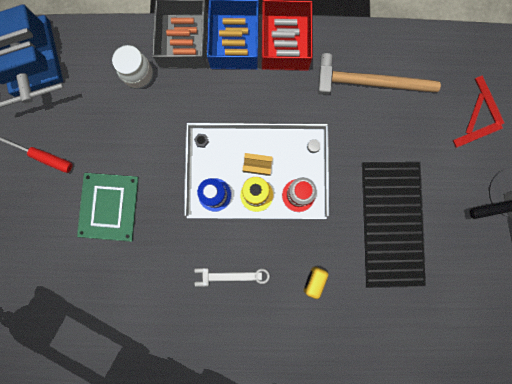

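View pics/side0.png

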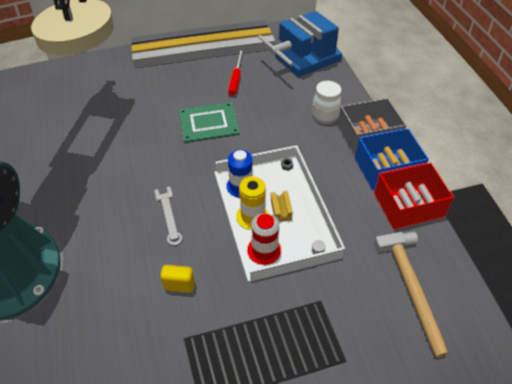

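The top view shows the tray spanning px (185–328, 123–218). The cans are blue at (212,192), yellow at (257,191) and red at (300,192), with the brass block at (257,164). The mat is on the robot's right (393,224) and the plate on the left (108,207). The side view agrees.

```bash
cat > h.py <<'E'
from cell import manip, kinematics, optics, readout
import cv2, numpy as np
def ray(s,px):
    K=np.array([[s["fx"],0,s["cx"]],[0,s["fy"],s["cy"]],[0,0,1]],float)
    p=cv2.undistortPoints(np.asarray(px,float).reshape(-1,1,2),K,np.array([float(s["k1"]),0,0,0])).reshape(-1,2)
    d=np.c_[p,np.ones(len(p))]@s["T"][:3,:3].T
    return s["T"][:3,3],d
def onz(s,px,z):
    o,d=ray(s,px); return (o+d*((z-o[2])/d[:,2])[:,None])[:,:2]
def proj(s,P):
    P=np.atleast_2d(P); T=np.linalg.inv(s["T"]); p=P@T[:3,:3].T+T[:3,3]; q=p[:,:2]/p[:,2:]
    q=q*(1+s["k1"]*(q**2).sum(1))[:,None]; return q*[s["fx"],s["fy"]]+[s["cx"],s["cy"]]
def mask(im,lo,hi,roi=None):
    m=cv2.inRange(cv2.cvtColor(im,cv2.COLOR_BGR2HSV),np.array(lo),np.array(hi))
    if roi is not None:
        x0,y0,x1,y1=roi; k=np.zeros_like(m); k[y0:y1,x0:x1]=255; m&=k
    return m
def big(m):
    c,_=cv2.findContours(m,cv2.RETR_EXTERNAL,cv2.CHAIN_APPROX_NONE); return max(c,key=cv2.contourArea).reshape(-1,2).astype(np.float32)
def rect(P):  # P in world mm
    (c,(a,b),t)=cv2.minAreaRect((np.asarray(P)*1000).astype(np.float32))
    if a<b: a,b,t=b,a,t+90
    return np.round(c,1),round(a,1),round(b,1),round((t+90)%180-90,2)
E
python3 - <<'E'
from h import *
s=dict(np.load("top0.npz")); im=s["image"]
# objects
r=lambda n,m,z:print(n,rect(onz(s,big(m),z)))
r("mat",mask(im,(0,0,0),(180,255,38),(350,150,440,300)),.004)
r("plate",mask(im,(40,60,30),(90,255,255),(70,160,150,250)),.008)
w=mask(im,(0,0,150),(180,60,255),(85,180,130,235)); c=big(w); r("white outer",w,.008)
inner=cv2.bitwise_not(w)&cv2.drawContours(np.zeros_like(w),[c.astype(np.int32)],-1,255,-1); r("white inner",inner,.008)
r("block",mask(im,(10,90,60),(30,255,255),(235,145,280,176)),.034)
r("tray",mask(im,(0,0,140),(180,60,255),(180,118,335,223)),.036)
hues={"blue":((105,120,50),(130,255,255),(190,170,235,215)),"yellow":((22,120,60),(34,255,255),(236,173,280,215)),"red":((0,150,60),(8,255,255),(278,170,322,215))}
for n,(lo,hi,roi) in hues.items():
    c=big(mask(im,lo,hi,roi)); print(n,"bbox",c.min(0),c.max(0),"pad-plane circle",cv2.minEnclosingCircle((onz(s,c,.007)*1000).astype(np.float32)))
cv2.imwrite("pics/crop0.png",cv2.resize(im[115:225,180:335],None,fx=5,fy=5,interpolation=cv2.INTER_CUBIC))
E
```

```text
mat (array([ 377.8, -297.7]), 128.7, 74.2, -89.83)
plate (array([501.9, 321.6]), 140.0, 121.6, -3.34)
white outer (array([502.1, 322.9]), 88.3, 66.1, -3.27)
white inner (array([502.4, 322.7]), 74.1, 52.1, -3.03)
block (array([ 5.954e+02, -1.000e-01]), 58.8, 39.3, 82.66)
tray (array([581.4,   1.3]), 301.7, 200.9, -89.21)
blue bbox [197. 178.] [230. 210.] pad-plane circle ((532.2626953125, 92.80023193359375), 37.43673324584961)
yellow bbox [241. 177.] [272. 210.] pad-plane circle ((534.7484130859375, 0.5734405517578125), 37.04468536376953)
red bbox [295. 182.] [311. 198.] pad-plane circle ((543.807861328125, -99.34032440185547), 18.517316818237305)
```

View pics/crop0.png

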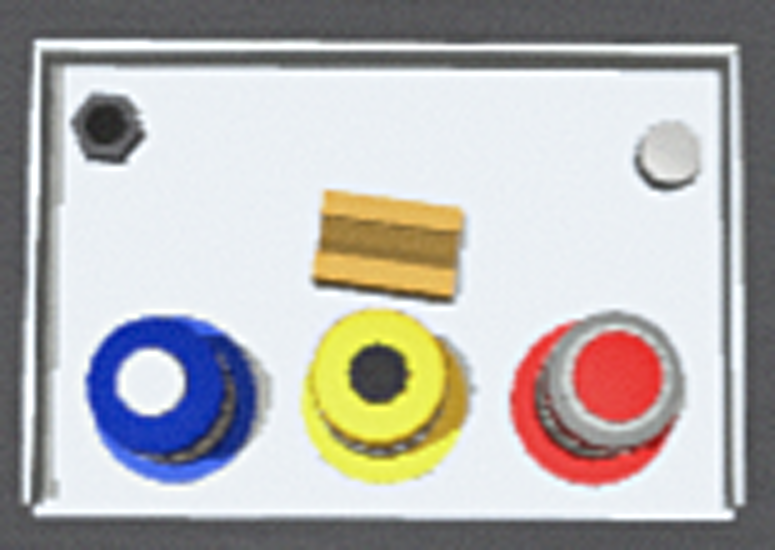

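Run:
```python
from h import *
s=dict(np.load("top0.npz")); im=s["image"]; sd=dict(np.load("side0.npz"))
m=mask(im,(0,0,0),(180,255,40),(350,150,440,300)); m=cv2.morphologyEx(m,cv2.MORPH_CLOSE,np.ones((9,9)))
print("mat",rect(onz(s,big(m),.004)),cv2.boundingRect(m))
caps={}
for n,lo,hi,roi in (("blue",(0,0,170),(180,70,255),(203,183,218,200)),("yellow",(0,0,0),(180,120,90),(247,182,264,198)),("red",(0,150,60),(8,255,255),(293,180,314,200))):
    c=big(mask(im,lo,hi,roi)); M=cv2.moments(c); q=(M["m10"]/M["m00"],M["m01"]/M["m00"])
    caps[n]=onz(s,q,.107)[0]; print(n,np.round(q,1),np.round(caps[n],4),"side px of cap top",proj(sd,[*caps[n],.107]).round(1))
v=sd["image"].copy()
for c in caps.values():
    for z in(.107,.007): cv2.circle(v,tuple(proj(sd,[*c,z])[0].round().astype(int)),1,(0,255,0),-1)
np.savez("caps.npz",**caps)
cv2.imwrite("pics/side0b.png",cv2.resize(v[135:280,205:350],None,fx=4,fy=4))
q=[np.round(x,3) for x in onz(s,[(362,162),(420,162),(425,286),(367,287)],.004)]; print(q)
```

```text
mat (array([ 473.9, -295.3]), 265.6, 128.6, 1.53) (363, 163, 62, 124)
blue [209.7 191. ] [0.5293 0.09  ] side px of cap top [[238.7 154.3]]
yellow [255.1 189.2] [0.5341 0.0028] side px of cap top [[251.5 184.1]]
red [303.1 189.8] [ 0.5342 -0.0893] side px of cap top [[264.2 219.7]]
[array([ 0.607, -0.228]), array([ 0.61 , -0.358]), array([ 0.341, -0.364]), array([ 0.338, -0.238])]
```

View pics/side0b.png

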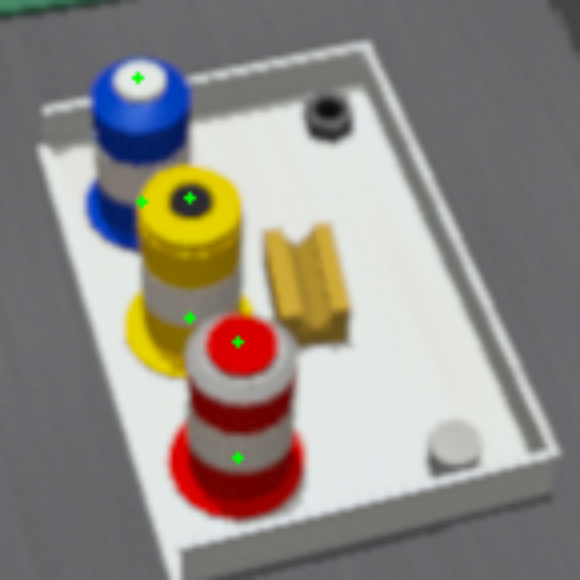

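The green predicted points fall on the cap centres, at crop px (138,77), (190,198) and (238,341), so the two views agree. Moving the red can first.

```bash
cat >> h.py <<'E'
def down(a,p):
    q0=np.array(readout.current_joint_positions()); best=None
    for k in (0,np.pi):
        y=np.array([np.cos(a+k),np.sin(a+k),0]); z=np.array([0,0,-1.]); R=np.c_[np.cross(y,z),y,z]
        q=kinematics.inverse_kinematics(p,R)
        if q is not None:
            d=np.abs(np.array(q)-q0).max()
            if best is None or d<best[0]: best=(d,R)
    return best[1]
UP=.20
def log(n): print(n,"t%.1f"%readout.current_t(),"w%.3f"%readout.current_width(),"tcp",np.round(readout.current_tool_pos(),4),"F",np.round(readout.current_force(),1),flush=True)
def hover(xy,a,up=UP):
    p=[*xy,up]; manip.move_ptp(p,down(a,p))
def pick(xy,a,z,force=40,opening=1.0,up=UP,feed=.15):
    manip.set_gripper(opening); hover(xy,a,up); manip.line_to([*xy,z],feed=feed)
    manip.set_gripper(0.0,force); log("gripped"); manip.line_to([*xy,up],feed=feed); log("lifted")
def place(xy,a,z,opening=1.0,up=UP,feed=.15):
    hover(xy,a,up); log("over"); manip.line_to([*xy,z+.012],feed=feed); manip.line_to([*xy,z],feed=.03); manip.dwell(.15); log("down")
    manip.set_gripper(opening); manip.line_to([*xy,up],feed=feed); log("released")
MAT={"red":(.389,-.298),"yellow":(.474,-.296),"blue":(.559,-.294)}
E
python3 - <<'E'
from h import *
c=np.load("caps.npz")["red"]
pick(c,.013,.058); place(MAT["red"],np.pi/2,.0555)
s=optics.snapshot("side"); cv2.imwrite("pics/side1.png",s["image"])
print(np.round(readout.current_joint_positions(),2))
E
```

```text
gripped t4.5 w0.394 tcp [ 0.5345 -0.0894  0.0587] F [-0.9  0.7  4.4]
lifted t5.6 w0.400 tcp [ 0.5333 -0.0891  0.199 ] F [ 0.7 -0.5 -2.7]
over t6.6 w0.397 tcp [ 0.3892 -0.2974  0.1995] F [-0.   0.6 -2.3]
down t8.3 w0.399 tcp [ 0.3891 -0.2981  0.0558] F [-0.6  1.9  5.3]
released t10.0 w1.002 tcp [ 0.3884 -0.2974  0.1992] F [-0.1  0.5 -0.7]
[-0.79  0.19  1.73  0.    1.22  0.78]
```

View pics/side1.png

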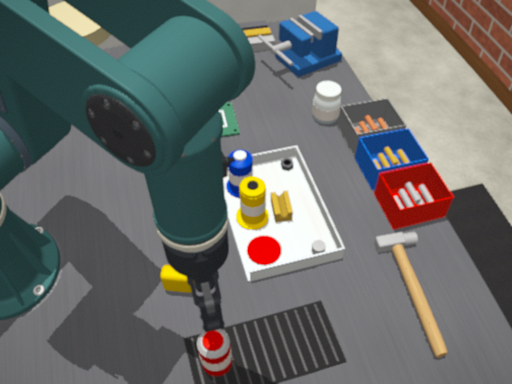

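The red can stands upright on the mat at px (214,352) and the others are undisturbed. Next are yellow and blue, then close looks at the block and plate.

Run:
```python
from h import *
C=np.load("caps.npz")
for n in ("yellow","blue"):
    pick(C[n],.013,.058); place(MAT[n],np.pi/2,.0555)
hover((.56,.0),np.pi/2,.30); manip.dwell(.2)
w=optics.snapshot("wrist"); np.savez("w1.npz",**w); print(np.round(w["T"],3))
hover((.46,.32),np.pi/2,.28); manip.dwell(.2)
w2=optics.snapshot("wrist"); np.savez("w2.npz",**w2)
t=optics.snapshot("top"); np.savez("top1.npz",**t); log("end")
g=np.vstack([np.hstack([w["image"],w2["image"]]),np.hstack([t["image"],optics.snapshot("side")["image"]])])
cv2.imwrite("pics/g1.png",cv2.resize(g,(800,600),interpolation=cv2.INTER_AREA))
```

```text
gripped t13.1 w0.587 tcp [0.5348 0.0027 0.0592] F [-2.  1.  7.]
lifted t14.2 w0.587 tcp [0.5331 0.0029 0.1989] F [-0.  -0.1 -2.5]
over t15.3 w0.585 tcp [ 0.474  -0.295   0.1995] F [-0.2  0.5 -2.8]
down t17.1 w0.585 tcp [ 0.4746 -0.2962  0.0563] F [-1.1  1.5  5.1]
released t18.6 w1.003 tcp [ 0.4734 -0.2955  0.199 ] F [ 0.3  0.3 -0.6]
gripped t22.0 w0.278 tcp [0.5296 0.0901 0.0585] F [-0.6  0.1  5.3]
lifted t23.1 w0.276 tcp [0.5284 0.0899 0.1989] F [ 0.1 -0.9 -2.2]
over t24.5 w0.276 tcp [ 0.5591 -0.2928  0.1997] F [-0.2 -0.7 -2.3]
down t26.2 w0.278 tcp [ 0.559  -0.294   0.0556] F [1.1 0.6 1.8]
released t28.0 w0.999 tcp [ 0.5583 -0.2935  0.199 ] F [-0.3  0.2 -0.6]
[[-0.003 -0.944 -0.329  0.646]
 [-1.     0.003  0.001 -0.001]
 [ 0.     0.329 -0.944  0.481]
 [ 0.     0.     0.     1.   ]]
end t31.0 w0.997 tcp [0.4606 0.3193 0.28  ] F [ 0.8  0.7 -0.5]
```

View pics/g1.png

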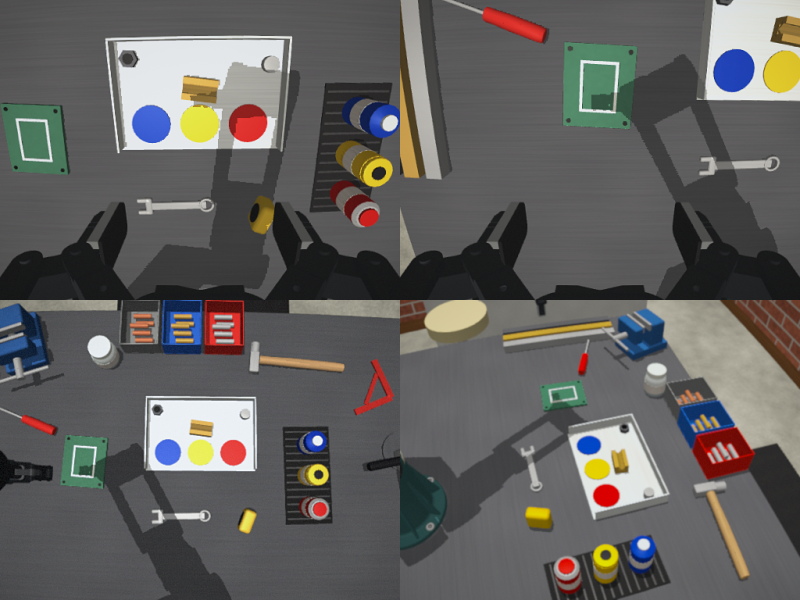

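All three cans stand upright on the mat (blue, yellow and red at about tile px (313,140), (315,172), (313,208)). The pads, block and plate outline are all visible. I'll refine the measurements across views.

```bash
cat > meas.py <<'E'
from h import *
def around(s,P,r,z):  # roi px around a world point
    c=np.array([proj(s,[P[0]+r*a,P[1]+r*b,z])[0] for a in(-1,1) for b in(-1,1)]); lo=np.maximum(c.min(0),0).astype(int); hi=np.minimum(c.max(0),[511,383]).astype(int); return (*lo,*hi)
HUE={"blue":((100,90,40),(130,255,255)),"yellow":((25,90,60),(34,255,255)),"red":((0,150,60),(6,255,255))}
def pads(s,C):
    for n,(lo,hi) in HUE.items():
        P=onz(s,big(mask(s["image"],lo,hi,around(s,C[n],.045,.007))),.007)*1000
        (c,r,_)=cv2.fitEllipse(P.astype(np.float32)); print(" pad",n,np.round(c,1),np.round(r,1))
def outline(s,P=(.502,.322)):
    im=s["image"]; roi=around(s,P,.058,.008); g=mask(im,(40,40,15),(95,255,255),around(s,P,.09,.008)); print(" plate",rect(onz(s,big(g),.008)))
    w=mask(im,(0,0,100),(180,70,255),around(s,P,.055,.008)); print(" outline",rect(onz(s,big(w),.008)))
E
python3 - <<'E'
from meas import *
C=np.load("caps.npz")
for f in ("w1","w2","top1"):
    s=dict(np.load(f+".npz")); print(f)
    try: outline(s)
    except Exception as e: print(e)
    if f!="w2":
        pads(s,C)
        m=mask(s["image"],(10,90,30),(26,255,255),around(s,(.595,0),.05,.034)); print(" block",rect(onz(s,big(m),.034)))
s=dict(np.load("w1.npz")); x0,y0,x1,y1=around(s,(.595,0),.055,.034)
a=cv2.resize(s["image"][y0:y1,x0:x1],(400,400),interpolation=cv2.INTER_CUBIC); print((x0,y0,x1,y1))
s=dict(np.load("w2.npz")); x0,y0,x1,y1=around(s,(.502,.322),.08,.008); print((x0,y0,x1,y1))
cv2.imwrite("pics/c2.png",np.hstack([a,cv2.resize(s["image"][y0:y1,x0:x1],(400,400),interpolation=cv2.INTER_CUBIC)]))
E
```

```text
w1
 plate (array([503.9, 319. ]), 140.9, 123.4, -3.32)
 outline (array([503.3, 321.3]), 88.1, 66.2, -3.35)
 pad blue [532.6  89. ] [70.  70.6]
 pad yellow [532.6  -0.7] [68.1 71.1]
 pad red [533.7 -90.4] [69.4 69.9]
 block (array([598.4,  -1.6]), 60.1, 38.8, 83.09)
w2
 plate (array([502.9, 320.9]), 139.8, 120.3, -3.25)
 outline (array([502.7, 320.8]), 87.3, 65.1, -3.33)
top1
 plate (array([501.7, 321.3]), 140.7, 123.2, -3.42)
 outline (array([501.9, 322.7]), 89.1, 67.1, -3.0)
 pad blue [531.4  90.7] [69.3 69.8]
 pad yellow [532.    0.8] [68.1 69.2]
 pad red [533.  -88.9] [66.5 67. ]
 block (array([ 5.954e+02, -1.000e-01]), 58.8, 39.3, 82.66)
(np.int64(210), np.int64(73), np.int64(297), np.int64(158))
(np.int64(189), np.int64(48), np.int64(315), np.int64(170))
```

View pics/c2.png

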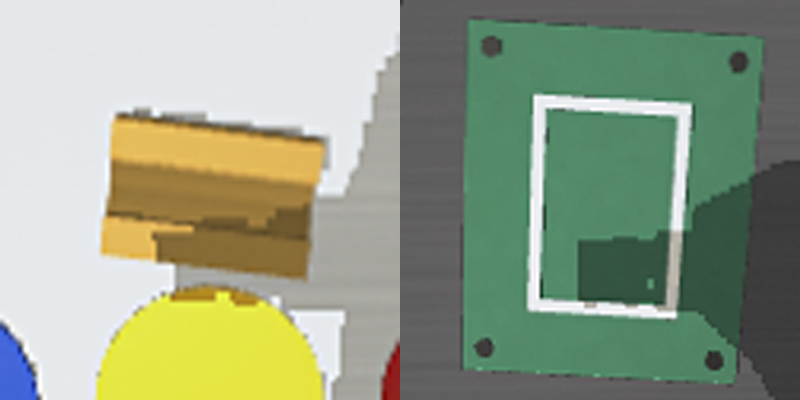

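The crops are clear: the block is whole with the yellow pad just in front of it, and the outline is sharp. All views agree to about 3 mm: block (597,−1) mm at 82.9°, outline (502.6,321.6) mm at −3.3°. Moving the block now.

Run:
```python
from h import *
B=(.597,-.0009); a=np.deg2rad(-7.1)
manip.set_gripper(1.0); hover(B,a); manip.line_to([*B,.008]); log("at block")
manip.set_gripper(0.0,60); log("grip"); manip.line_to([*B,.03],feed=.05); log("up30"); manip.line_to([*B,.2]); log("up")
P=(.5026,.3216)
hover(P,np.deg2rad(90-3.25),.20); manip.line_to([*P,.03]); manip.line_to([*P,.0128],feed=.03); manip.dwell(.2); log("down")
manip.set_gripper(1.0); manip.line_to([*P,.15]); log("released")
hover((.44,.3216),np.pi/2,.28); manip.dwell(.2)
w=optics.snapshot("wrist"); np.savez("w3.npz",**w)
hover((.50,.1),np.pi/2,.28); manip.dwell(.2); t=optics.snapshot("top"); np.savez("top2.npz",**t); log("end")
from meas import around
s=w; x0,y0,x1,y1=around(s,P,.085,.02); a=cv2.resize(s["image"][y0:y1,x0:x1],(400,400),interpolation=cv2.INTER_CUBIC)
cv2.imwrite("pics/c3.png",np.hstack([a,cv2.resize(t["image"],(533,400))])[:,:800])
for s in (w,t):
    m=mask(s["image"],(10,90,30),(30,255,255),around(s,P,.05,.038)); print(" block",rect(onz(s,big(m),.038)))
```

```text
at block t34.5 w1.004 tcp [ 0.5978 -0.001   0.0088] F [-0.9 -1.  -0.6]
grip t35.2 w-0.001 tcp [ 0.597  -0.0009  0.008 ] F [ 0.1  0.  -0.2]
up30 t35.8 w0.004 tcp [ 0.5972 -0.0009  0.0304] F [ 0.1  0.7 -0.6]
up t37.1 w-0.003 tcp [ 0.5962 -0.0008  0.199 ] F [-0.3  0.2 -0.7]
down t40.6 w-0.001 tcp [0.5028 0.3217 0.013 ] F [-0.6 -0.8 -0.3]
released t42.4 w0.997 tcp [0.5018 0.3212 0.1491] F [-0.4 -0.1  0. ]
end t44.5 w1.000 tcp [0.4999 0.1012 0.28  ] F [ 0.6 -0.6  0.6]Traceback (most recent call last):
  File "<stdin>", line 15, in <module>
  File "h.py", line 19, in big
    c,_=cv2.findContours(m,cv2.RETR_EXTERNAL,cv2.CHAIN_APPROX_NONE); return max(c,key=cv2.contourArea).reshape(-1,2).astype(np.float32)
                                                                            ~~~^^^^^^^^^^^^^^^^^^^^^^^
ValueError: max() iterable argument is empty
```

View pics/c3.png

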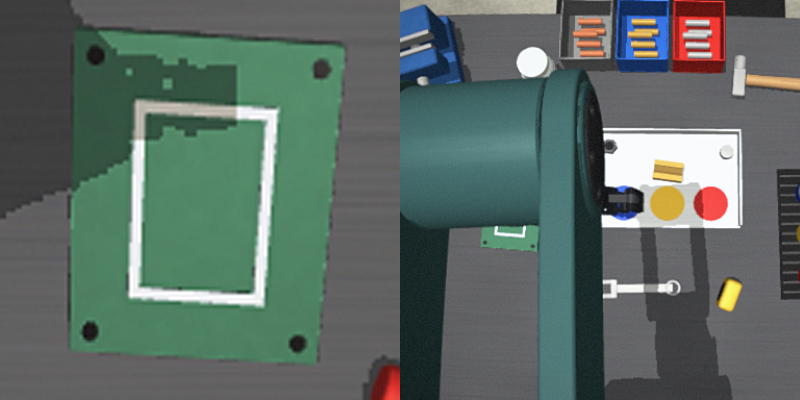

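The gripper closed to 0 and lifted nothing. The outline is empty at crop px (205,200), and the block is still in the tray at about top px (257,164). I'll repeat the approach and take pictures open and closed.

Run:
```python
from meas import *
def blk(s,P=(.597,0),z=.034):
    m=mask(s["image"],(10,90,30),(26,255,255),around(s,P,.06,z)); m=cv2.morphologyEx(m,cv2.MORPH_OPEN,np.ones((3,3))); return rect(onz(s,big(m),z))
print("top2",blk(dict(np.load("top2.npz"))))
a=np.deg2rad(-7.1); B=(.597,-.0009)
hover((.56,.0),np.pi/2,.30); manip.dwell(.2); w=optics.snapshot("wrist"); np.savez("w4.npz",**w); print("w4",blk(w))
hover(B,a); manip.line_to([*B,.008]); manip.dwell(.2); log("at")
s1=optics.snapshot("side")["image"]; w1=optics.snapshot("wrist")["image"]
manip.set_gripper(0.0,60); log("grip"); manip.dwell(.3); log("grip+")
s2=optics.snapshot("side")["image"]; w2=optics.snapshot("wrist")["image"]
f=lambda s:cv2.resize(s[130:280,205:405],(400,300),interpolation=cv2.INTER_CUBIC); g=lambda s:cv2.resize(s,(400,300))
cv2.imwrite("pics/d1.png",np.vstack([np.hstack([f(s1),g(w1)]),np.hstack([f(s2),g(w2)])]))
```

```text
top2 (array([595.3,   0. ]), 57.8, 39.0, 82.66)
w4 (array([594.7,  -1.1]), 59.7, 43.8, 82.97)
at t48.4 w1.001 tcp [ 0.5976 -0.001   0.0087] F [0.2 0.4 0.2]
grip t49.3 w-0.003 tcp [ 0.597  -0.0009  0.008 ] F [ 0.8  0.2 -0.4]
grip+ t49.6 w-0.000 tcp [ 0.597  -0.0009  0.008 ] F [0.3 0.5 0.2]
```

View pics/d1.png

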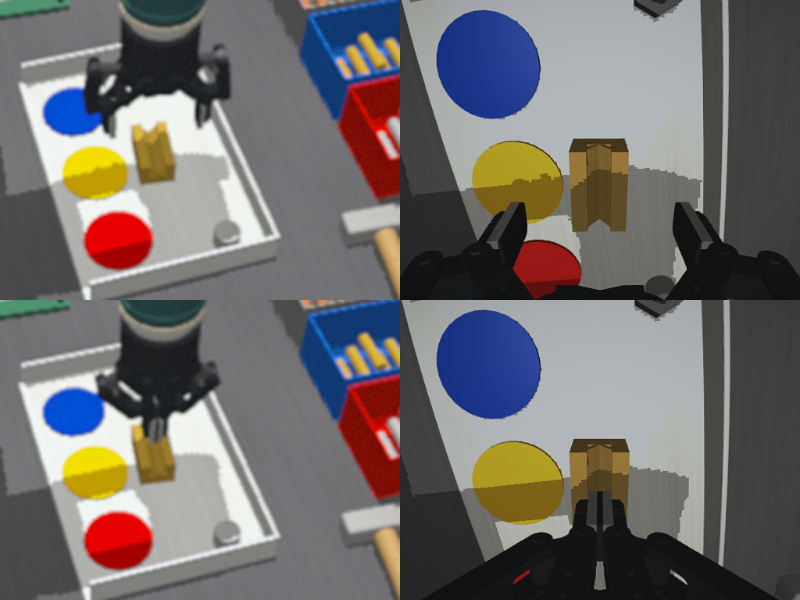

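Run:
```python
from meas import *
for n in("side","wrist"):
    s=optics.snapshot(n); o,d=ray(s,(282.5,199) if n=="side" else (256,247)); d=d[0]
    # nearest point of vertical line through TCP xy to the ray
    p=np.array([.597,-.0009,0]); z=np.array([0,0,1.]); A=np.c_[d,-z]; t=np.linalg.lstsq(A,p-o,rcond=None)[0]
    print(n,"tip z on axis",t[1].round(4),"miss",np.linalg.norm(A@t-(p-o)).round(4),"TCP px",proj(s,[.597,-.0009,.008]).round(1),"z=.036 px",proj(s,[.597,-.0009,.036]).round(1))
    x,y=proj(s,[.597,-.0009,.03])[0].astype(int); i=s["image"][max(y-55,0):y+40,max(x-45,0):x+50].copy(); cv2.imwrite(f"/tmp/{n}.png",cv2.resize(i,(400,400),interpolation=cv2.INTER_CUBIC))
cv2.imwrite("pics/d2.png",np.hstack([cv2.imread("/tmp/side.png"),cv2.imread("/tmp/wrist.png")]))
```

```text
side tip z on axis 0.0437 miss 0.0032 TCP px [[280.4 209.3]] z=.036 px [[280.8 201.2]]
wrist tip z on axis 0.0327 miss 0.0009 TCP px [[254.4 227. ]] z=.036 px [[254.3 250.1]]
```

View pics/d2.png

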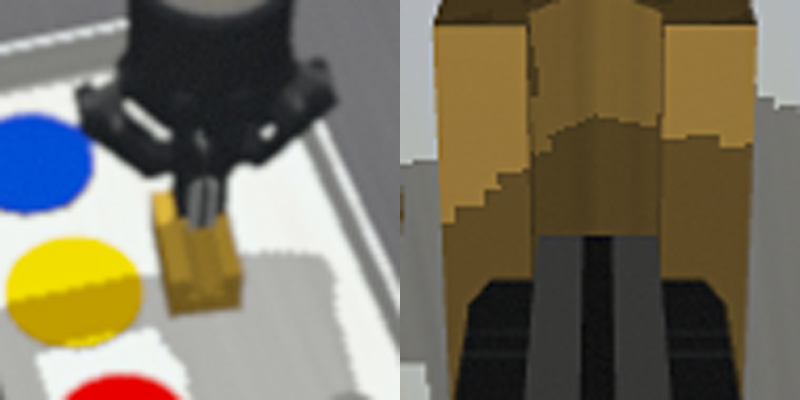

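The pictures show the shut fingertips at z≈0.033 over the groove, while the reported TCP is 0.008. So the real fingertips end about 25 mm short of the stated TCP, which also explains the odd can grip widths: I had been gripping the caps and shoulders. I'll calibrate with a gentle guarded touch on bare tray floor.

Run:
```python
from h import *
manip.line_to([.597,-.0009,.12]); p=(.605,.075); hover(p,0,.10); manip.line_to([*p,-.006],feed=.12); manip.dwell(.15)
f0=np.mean([readout.current_force()[2] for _ in range(5)]); z=-.006
while z>-.030:
    z-=.001; manip.line_to([*p,z],feed=.02); manip.dwell(.05); f=readout.current_force()[2]-f0
    if f>5: break
print("contact cmd z",z,"f",f,readout.current_tool_pos(),f0)
manip.line_to([*p,.12]); log("up")
```

```text
contact cmd z -0.03000000000000002 f -0.029664213805086215 [ 0.6049431   0.07497966 -0.03006404] 0.3727391909795916
up t60.6 w0.003 tcp [0.6041 0.075  0.1191] F [ 0.5  0.3 -0.4]
```

No contact down to −0.030, so the offset is larger. Allowing for the pad's near edge in the images, it's about 40–45 mm. Continuing the guarded touch from there.

Run:
```python
from h import *
p=(.605,.075); manip.line_to([*p,-.030],feed=.15); manip.dwell(.1)
f0=np.mean([readout.current_force()[2] for _ in range(5)]); z=-.030
while z>-.056:
    z-=.0013; manip.line_to([*p,z],feed=.02); f=readout.current_force()[2]-f0
    if f>5: break
print("contact cmd z",z,"f",f,readout.current_tool_pos(),f0)
s=optics.snapshot("side"); cv2.imwrite("pics/d3.png",cv2.resize(s["image"][110:260,200:400],(800,600),interpolation=cv2.INTER_CUBIC))
manip.line_to([*p,.08]); log("up")
```

```text
contact cmd z -0.03520000000000001 f 5.892959877922415 [ 0.60518595  0.07498485 -0.03448821] 0.4636201053443722
up t63.9 w0.001 tcp [0.6042 0.075  0.0791] F [-0.2 -0.   0.2]
```

View pics/d3.png

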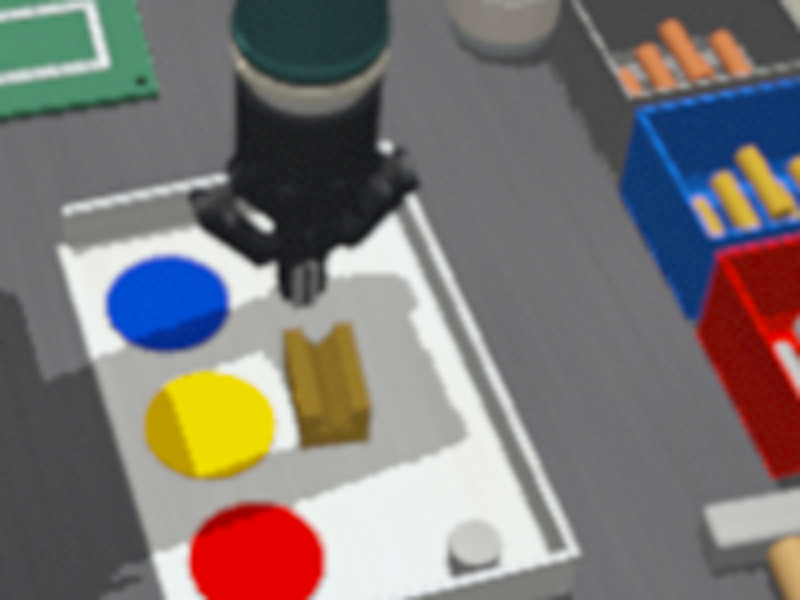

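Contact at TCP z = −0.0345 on the 4 mm floor gives a tip offset of +38.5 mm. The picture shows the shut fingers standing on bare floor at crop px (302,300), with the block untouched at (327,385). Picking the block with this correction.

```bash
echo 'D=.0385  # real fingertip is D above the reported TCP' >> h.py
python3 - <<'E'
from meas import *
s=optics.snapshot("side"); print("tip px pred",proj(s,[.605,.064,.004]).round(1))
B=(.5965,-.0006); a=np.deg2rad(-7.2); zb=.0078-D
manip.set_gripper(1.0); hover(B,a,.10); manip.line_to([*B,zb+.02]); manip.line_to([*B,zb],feed=.06); log("at")
manip.set_gripper(0.0,60); log("grip")
assert .3<readout.current_width()<.6
manip.line_to([*B,.0],feed=.06); manip.dwell(.15); log("up"); manip.line_to([*B,.1]); log("up2")
assert .3<readout.current_width()<.6
P=(.5026,.3216); hover(P,np.deg2rad(90-3.25),.10); manip.line_to([*P,zb+.02]); 
w=optics.snapshot("wrist"); np.savez("w5.npz",**w); sd=optics.snapshot("side")
cv2.imwrite("pics/e1.png",np.hstack([cv2.resize(w["image"],(400,300)),cv2.resize(sd["image"][60:210,130:330],(400,300),interpolation=cv2.INTER_CUBIC)])); log("above")
E
```

```text
tip px pred [[275.3 187.7]]
at t66.5 w1.003 tcp [ 0.5961 -0.0006 -0.0311] F [ 1.  -0.5  0.3]
grip t67.0 w0.433 tcp [ 0.5971 -0.0007 -0.0302] F [ 0.8 -0.6  3.7]
up t67.8 w0.427 tcp [ 5.961e-01 -6.000e-04 -4.000e-04] F [-0.2 -0.1 -4.2]
up2 t68.6 w0.433 tcp [ 5.956e-01 -5.000e-04  9.920e-02] F [-0.9  0.1 -5.7]
above t70.8 w0.432 tcp [ 0.5038  0.3221 -0.0095] F [ 1.1  0.2 -4.3]
```

View pics/e1.png

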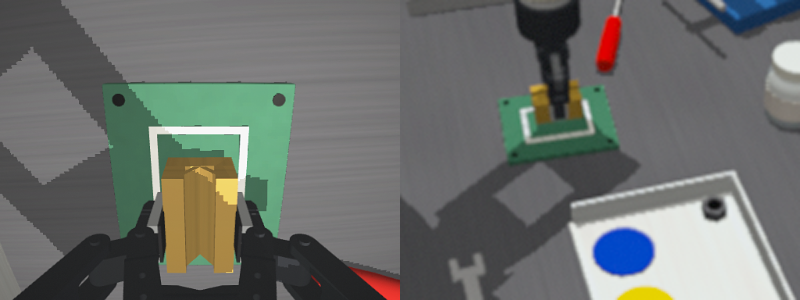

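The block is gripped (w 0.43 ≈ 37 mm, weight about 4.5 N) and hangs parallel over the white outline. Setting it down and checking.

Run:
```python
from meas import *
P=(.5026,.3216); zb=.0078-D
z=zb+.009; manip.line_to([*P,z],feed=.04)
while z>zb+.0015:
    z-=.0015; manip.line_to([*P,z],feed=.03); f=readout.current_force()[2]
    if f>1: break
log("down"); print(z-zb)
manip.set_gripper(1.0); manip.line_to([*P,.10]); log("released")
hover((.46,.3216),np.pi/2,.25); manip.dwell(.1)
w=optics.snapshot("wrist"); np.savez("w6.npz",**w)
hover((.474,-.25),np.pi/2,.25); t=optics.snapshot("top"); sd=optics.snapshot("side"); np.savez("top3.npz",**t); log("end")
for s in (w,t):
    m=mask(s["image"],(10,90,30),(30,255,255),around(s,P,.05,.038)); print(" block",rect(onz(s,big(m),.038))); outline(s)
x0,y0,x1,y1=around(w,P,.08,.02)
u0,v0,u1,v1=around(t,P,.08,.02)
f=lambda i:cv2.resize(i,(400,400),interpolation=cv2.INTER_CUBIC)
cv2.imwrite("pics/e2.png",np.hstack([f(w["image"][y0:y1,x0:x1]),f(t["image"][v0:v1,u0:u1])]))
```

```text
down t72.3 w0.435 tcp [ 0.5027  0.3216 -0.0263] F [-1.8 -2.   8.8]
0.0029999999999999957
released t73.8 w1.001 tcp [0.5018 0.3212 0.0991] F [-0.8 -0.3 -0.6]
end t76.8 w0.997 tcp [ 0.4744 -0.2492  0.25  ] F [-0.1 -0.5 -0.3]
 block (array([500.3, 321.4]), 66.1, 38.0, -3.08)
 plate (array([502.5, 320.8]), 140.4, 120.0, -3.37)
 outline (array([502.8, 320.9]), 86.8, 65.1, -3.27)
 block (array([502.9, 317.9]), 60.7, 46.6, -3.02)
 plate (array([501.8, 321.4]), 140.9, 123.0, -3.43)
 outline (array([501.9, 322.6]), 88.8, 66.9, -3.49)
```

View pics/e2.png

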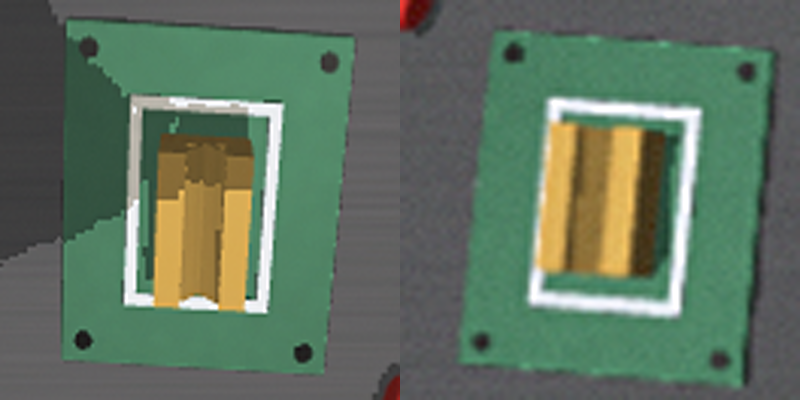

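The block is down, parallel (−3.0° against −3.3°) and groove up. The wrist view puts it about 5 mm nearer the front line than the top view does, and both masks include a side face. I'll settle this with predicted corners overlaid in all three views.

Run:
```python
from meas import *
sd=optics.snapshot("side"); w=dict(np.load("w6.npz")); t=dict(np.load("top3.npz")); print(np.round(w["T"],3).tolist())
P=np.array([.5023,.3216]); th=np.deg2rad(-3.2); R=np.array([[np.cos(th),-np.sin(th)],[np.sin(th),np.cos(th)]])
sgn=np.array([(-1,-1),(1,-1),(1,1),(-1,1)]); tiles=[]
for s in (w,t,sd):
    x0,y0,x1,y1=around(s,P,.06,.02); k=400/max(x1-x0,y1-y0); k=min(k,400/(x1-x0))
    i=cv2.resize(s["image"][y0:y1,x0:x1],None,fx=k,fy=k,interpolation=cv2.INTER_CUBIC)
    for (hx,hy,z,col) in((.03,.019,.038,(255,0,255)),(.03,.019,.008,(255,255,0)),(.038,.027,.008,(0,0,255))):
        W=P+(sgn*[hx,hy])@R.T; q=(proj(s,np.c_[W,[z]*4])+.5-[x0,y0])*k
        for a in q: cv2.circle(i,tuple(np.round(a).astype(int)),3,col,-1)
    c=np.zeros((400,400,3),np.uint8); i=i[:400,:400]; c[:i.shape[0],:i.shape[1]]=i; tiles.append(c)
cv2.imwrite("pics/e3.png",cv2.resize(np.hstack(tiles),(800,267),interpolation=cv2.INTER_AREA))
cv2.imwrite("pics/e3b.png",np.hstack([tiles[0],tiles[2]]))
```

```text
[[0.002, 0.945, 0.326, 0.376], [1.0, -0.001, -0.003, 0.321], [-0.002, 0.326, -0.945, 0.429], [0.0, 0.0, 0.0, 1.0]]
```

View pics/e3.png

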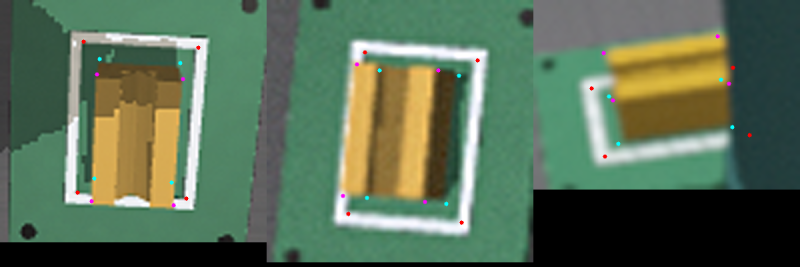

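The predicted corners (magenta) match the block in the wrist and top views to about 1–2 mm, with a clear gap to the outline on every side, and the side view agrees. The earlier mismatch came from an end face caught in the wrist mask. The block is good, so I'll return the cans with the corrected grip height, blue first.

```bash
cat > ret.py <<'E'
from meas import *
PAD={"blue":(.532,.090),"yellow":(.5325,.0),"red":(.5333,-.0897)}
CAP={"blue":((0,0,150),(180,80,255)),"yellow":((0,0,0),(180,130,70)),"red":((0,150,60),(8,255,255))}
def caps(s):
    out={}
    for n,(lo,hi) in CAP.items():
        c=big(mask(s["image"],lo,hi,around(s,MAT[n],.014 if n=="yellow" else .017,.104))); M=cv2.moments(c)
        out[n]=onz(s,(M["m10"]/M["m00"],M["m01"]/M["m00"]),.104)[0]
    return out
def back(n,c,up=.15):
    z=.058-D; manip.set_gripper(1.0); hover(c,np.pi/2,up); manip.line_to([*c,z+.02],feed=.2); manip.line_to([*c,z],feed=.06); log(n+" at")
    assert abs(readout.current_force()[2])<6
    manip.set_gripper(0.0,40); log("grip"); assert .5<readout.current_width()<.75
    manip.line_to([*c,up],feed=.2); manip.dwell(.1); log("up"); f0=readout.current_force()[2]
    p=PAD[n]; hover(p,.01,up); q=z+.003+.004; manip.line_to([*p,q+.006],feed=.2); manip.line_to([*p,q],feed=.05)
    while q>z+.002:
        q-=.0012; manip.line_to([*p,q],feed=.03)
        if readout.current_force()[2]-f0>3: break
    log("down %.4f"%(q-z)); manip.set_gripper(1.0); manip.line_to([*p,up],feed=.2); log("released")
E
python3 - <<'E'
from ret import *
C=caps(dict(np.load("top1.npz"))); print({k:v.round(4) for k,v in C.items()})
for n in C: assert np.hypot(*(C[n]-MAT[n]))<.008
np.savez("mcaps.npz",**C); back("blue",C["blue"])
E
```

```text
{'blue': array([ 0.5574, -0.2916]), 'yellow': array([ 0.4728, -0.2929]), 'red': array([ 0.3887, -0.2952])}
blue at t78.8 w1.002 tcp [ 0.557  -0.2914  0.0191] F [ 0.  -0.1 -0.3]
grip t79.2 w0.625 tcp [ 0.5577 -0.2919  0.02  ] F [-0.  -0.1  2.8]
up t80.1 w0.621 tcp [ 0.556  -0.2907  0.148 ] F [-0.1 -0.1 -1.3]
down 0.0022 t84.0 w0.625 tcp [0.5322 0.09   0.0229] F [-3.4 -0.5 11.6]
released t85.2 w1.002 tcp [0.5311 0.09   0.1491] F [-0.   0.9 -0.3]
```

Grip width is now 0.625 (54 mm), a proper body grip. Doing the other two, then a final look.

Run:
```python
from ret import *
C=np.load("mcaps.npz")
for n in("yellow","red"): back(n,C[n])
hover((.42,-.35),np.pi/2,.25); manip.dwell(.3); t=optics.snapshot("top"); sd=optics.snapshot("side"); log("end")
np.savez("top4.npz",**t); np.savez("side4.npz",**sd)
i=t["image"]
for n,(lo,hi) in CAP.items():
    c=big(mask(i,lo,hi,around(t,PAD[n],.014 if n=="yellow" else .017,.107))); M=cv2.moments(c)
    p=onz(t,(M["m10"]/M["m00"],M["m01"]/M["m00"]),.107)[0]; print(n,p.round(4),"off pad centre mm",((p-PAD[n])*1000).round(1))
cv2.imwrite("pics/f1.png",np.hstack([cv2.resize(i[110:240,70:340],(480,231),interpolation=cv2.INTER_CUBIC),cv2.resize(sd["image"][90:290,150:350],(231,231))]))
cv2.imwrite("pics/f1.png",np.vstack([cv2.resize(i[115:245,70:340],(600,289),interpolation=cv2.INTER_CUBIC),cv2.resize(sd["image"][90:290,120:520],(600,300),interpolation=cv2.INTER_CUBIC)]))
```

```text
yellow at t88.1 w1.000 tcp [ 0.4725 -0.2927  0.0192] F [ 0.4 -0.3 -0.4]
grip t88.5 w0.622 tcp [ 0.4732 -0.2934  0.02  ] F [-0.1 -1.2  3.4]
up t89.4 w0.622 tcp [ 0.4715 -0.2918  0.1481] F [ 0.3 -0.3 -3.3]
down 0.0034 t92.3 w0.624 tcp [ 0.5328 -0.      0.0231] F [-0.3  1.6  0.4]
released t93.5 w0.999 tcp [5.317e-01 1.000e-04 1.492e-01] F [-0.3  0.5 -0.9]
red at t96.1 w0.997 tcp [ 0.3884 -0.295   0.0192] F [-0.6  0.3  0.2]
grip t96.5 w0.623 tcp [ 0.3891 -0.2957  0.02  ] F [ 0.2 -0.6  3.7]
up t97.4 w0.619 tcp [ 0.3876 -0.294   0.1483] F [ 0.7  0.2 -3.2]
down 0.0034 t100.2 w0.621 tcp [ 0.5335 -0.0898  0.0231] F [ 0.2 -0.5  0.7]
released t101.4 w0.997 tcp [ 0.5325 -0.0895  0.1492] F [-0.5  0.1  0.3]
end t102.9 w1.001 tcp [ 0.4203 -0.3495  0.2499] F [0.3 1.4 0.3]
blue [0.5297 0.0909] off pad centre mm [-2.3  0.9]
yellow [5.35e-01 3.00e-04] off pad centre mm [2.5 0.3]
red [ 0.5359 -0.0895] off pad centre mm [2.6 0.2]
```

View pics/f1.png

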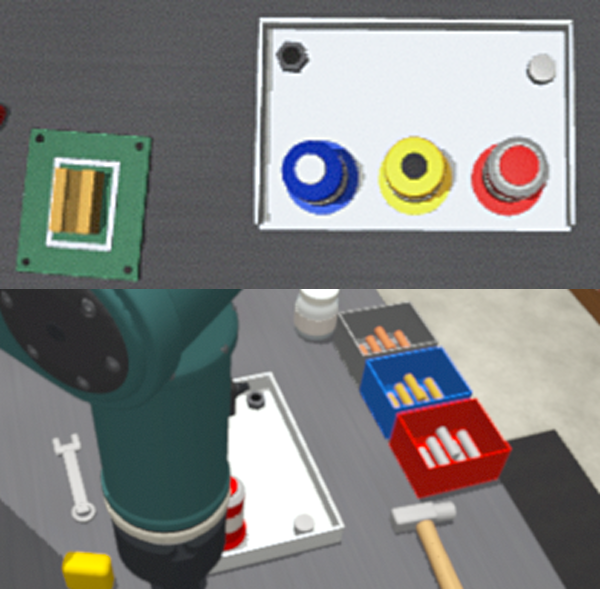

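The top view shows every can upright on its own pad and the block inside the outline. The arm is clear of everything, so I'm handing in.

```bash
python3 -c "
from h import *
log('final'); print(manip.hand_in())"
```

```text
final t102.9 w1.001 tcp [ 0.4203 -0.3495  0.2499] F [0.3 1.4 0.3]
the job is handed in; nothing more can be done
None
```

The job is done and handed in at 102.9 s, inside the 144 s limit. The three cans went to the mat, the vee block was set groove up inside the white outline, and each can was then returned to the pad of its own colour. Nothing tipped.

**Problem on the way:** my first two tries at gripping the block closed on air and left it where it was. The real fingertips end about 38.5 mm above the reported TCP, which I confirmed with a light touch (about 6 N) on bare tray floor. So the first trips to the mat had gripped the cans near their caps, not on their sides. The block's move and the cans' return used the corrected height.

**Last checks:**
- **Cans:** the top view puts each one within about 2.6 mm of its pad centre, against a 9 mm margin, and upright.
- **Block:** its angle measured −3.0° to −3.1° against about −3.3° to −3.5° for the outline. Its predicted corners match the wrist and top views to about 1–2 mm, with a clear gap to the line on every side.

**Disagreements:**
- **Block position:** rough fits to the block's outline differed by a few millimetres between views because they included a side face. The corner overlay settled this.
- **Final side view:** the arm hid most of the tray, so the last check on the cans rests on the top view alone.

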